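# Rake the chopsticks into neat rows

## Robot

A 6-joint arm with a two-finger parallel gripper is mounted at the origin on a cart in front of the work surface, level with it; the furniture and walls round the work are solid. World frame = base frame: x ahead of the robot, y to its left, z up, the work surface at z = 0. Lengths are in m, angles in rad, forces in N, time in s.
With the tool pointing down it reaches from about 0.375 to 0.925 m from the base axis. Payload 5.7 kg.
Tool frame: the origin (TCP) lies where the fingers leave the gripper's body, on its centre line; the fingertips stand 73 mm ahead of it and the grasp point (between the pads) lies 54 mm ahead of it; z points along the fingers, y is the direction in which the jaws open and shut (so a half turn about z gives the same grasp; the last joint's range is limited). The gripper opens to 85 mm and grips with 20 to 120 N. Pads are 22 mm wide; open, the fingers measure 114 mm over their backs; the gripper's body (76 mm by 85 mm) begins 54 mm behind the grasp point. The pads swing forward as they close: fully open they stand 13 mm farther back than shut.
Start: joints at [1.114, 0.359, 1.51, -0, 1.272, -0.115], TCP at [0.201, 0.565, 0.304] pointing down, gripper open.
Joint ranges: [-2.97, 2.97], [-1.01, 2.36], [0.21, 2.38], [-0.96, 4.11], [0.2, 2.71], [-2.98, 2.98]. Speed limits (rad/s): [2.39, 2.39, 3.14, 3.14, 3.14, 3.14].

## Interface

Orientations are given as a unit quaternion [w, x, y, z].
In Python, from workcell import robot gives the robot as it stands.
- The arm moves only by the tool arm_command, never from a script. Its argument "moves" is a list of rows, each a list of 3 entries, a list of its own where there are three numbers: the shift along the world's x, y, z in cm, then the turn about the world's z in rad, then the closure, from -1 (fully open) to 1 (shut), so that 0 is half open. A call has 1 to 20 rows; each row shifts and turns the pose as measured when the row begins; what a row does not reach is not made up. A row lasts 1/8 s, in which the tool goes at most 62.5 mm and 10.7 degrees, less where a joint would pass 70% of its speed; a pose out of reach is approached as far as the arm can. A call with a gripper value outside its range is refused whole. The fingers move at their own pace and stop on an object; "grip_force" is the grip in N (left out, the last holds). Time passes only in rows, so rows that do not move let the fingers close. It gives the time, the measured TCP pose, the force and the opening at its end, in the units of the state.
- robot.sense(): the state, without advancing time (a new reading comes with each control period).
- robot.camera(name): name is "side" or "top" or "wrist"; returns the picture (384x512x3 uint8, blue, green, red); there is no depth.
- robot.get_calibration(name): a dict with "fovy" (degrees; the focal length in pixels is half the picture's height over the tangent of half this angle, whatever the lens; pixels are square), "cx", "cy" (the principal point, pixels), "xyz" and "attitude" of the camera in the world; the wrist camera has in their place "hand_eye" (4x4, takes a point from camera to tool coordinates, whose origin is the TCP and whose axes are the flange's). Camera axes: x right, y up, looking along -z (the intrinsics and any distortion apply to the point x, -y, -z); pixel columns grow to the right and rows downward; lengths in m; the calibration is good to about 2 mm. The wrist camera is an equidistant fisheye: a pixel r from the principal point sees the ray r / f radians off the axis. A picture is of the moment at which its call begins: read the wrist's pose just before it. get_calibration takes no time and is no camera call.
- robot.sign_off(): hands the job in, once; it reports no verdict.
Trained networks look in the newest picture that a camera, given by its name, has taken for a name from the list of things; names that differ only in an ending like _2 or _b are one class to them, and where a whole thing is asked for, a point or a joint stands for the part that bears it (a point fixed in the world has none). Each returns a list of dicts, best first, with "p" (0 to 1); they miss things now and then, are a little off and sometimes report something else, mostly with a low value. They report only what shows in the picture. A call takes as long as a camera call.
- robot.boxes_of(camera, query): "at" ([x, y, z] in m, in the coordinates of the camera as it stood for that picture, good to about 4 mm: the middle of the surface that is visible of it).
- robot.regions_of(camera, query): "region" (384x512 bool, what is visible of it).
- robot.spot_point(camera, query): "at" ([x, y, z] in m, in the coordinates of the camera as it stood for that picture, good to about 4 mm: a listed point, or the origin of a listed thing).
The state is a dict: "time": time; "joint_pos": joint angles; "dq": joint speeds; "effort": joint torques, N m; "position": TCP position; "tcp_rot": TCP orientation; "force": force on the tool from outside, world axes, zero at the start; "wrist_torque": the same for the moment, N m; "width": finger opening in m.
Only numpy, scipy, OpenCV 4.12 (cv2) and the standard library are available. Lean on these libraries where they do the work, as an engineer would, in place of code of your own. Each camera call takes 0.05 s, during which the arm holds its last target. There are 200 camera calls.

## Task

Take the wooden rake and comb the four scattered chopsticks across the tray up to its blue rail, so that they lie flat, side by side, in close parallel rows along the rail. Move the chopsticks only with the rake, and leave the cup, the salt shaker and the garlic alone. Then stand the rake upright on its grey mat again, centred on it, and let go.

Things in the scene. Friction and masses are not known exactly. Their poses are not given: they have to be found in the camera images.
- tray: fixed white tray, 250 (its x) by 216 mm (y); origin at the centre of its underside. Floor top at z = 4 mm. Blue straight rail on the far (+x) edge, along y: inner face at x = +120 mm, top at 20 mm. Side walls 14 mm high, inner faces at y = -100 and +100 mm. The near (-x) edge is open. Yaw within 0.3 rad.
- mat: fixed grey mat, 110 (its x) by 190 mm (y), 3 mm thick, left or right of the tray; origin at the centre of its underside; yaw within 0.3 rad. The rake starts on it and belongs there.
- rake: loose wooden rake, about 180 g, stands upright by itself on its tines; origin at the centre of its foot, level with the tine ends. x = raking direction, y along the head. Dark head 134 (y) by 44 mm (x), underside 30, top 40 mm up. Front row: ten tines 6 mm thick over y = -64 to 64 mm, front faces at x = +19 mm. Rear row: four tines, rear faces at x = -19 mm.
- rake_grip (a point): middle of the rake's upright handle, 68 mm above the tine ends, axes as the rake's. Handle 18 mm thick along x (pinch it across x), 90 mm along y, top 22 mm above this point; the top of the head is 28 mm below this point. The rake starts turned at most 0.2 rad from the mat's axes.
- stick1_mid (a point): middle (half-way up) of loose flat light-wood chopstick 1 with a red band near one end: 140 mm long along its x, 12 mm wide along y, 9 mm high, 20 g. It starts lying askew on the tray floor, up to 0.45 rad from the rail's direction; the four do not touch each other. Sticks slide (do not roll) when pushed.
- stick2_mid (a point): middle (half-way up) of loose flat light-wood chopstick 2 with a red band near one end: 140 mm long along its x, 12 mm wide along y, 9 mm high, 20 g. It starts lying askew on the tray floor, up to 0.45 rad from the rail's direction; the four do not touch each other. Sticks slide (do not roll) when pushed.
- stick3_mid (a point): middle (half-way up) of loose flat light-wood chopstick 3 with a red band near one end: 140 mm long along its x, 12 mm wide along y, 9 mm high, 20 g. It starts lying askew on the tray floor, up to 0.45 rad from the rail's direction; the four do not touch each other. Sticks slide (do not roll) when pushed.
- stick4_mid (a point): middle (half-way up) of loose flat light-wood chopstick 4 with a red band near one end: 140 mm long along its x, 12 mm wide along y, 9 mm high, 20 g. It starts lying askew on the tray floor, up to 0.45 rad from the rail's direction; the four do not touch each other. Sticks slide (do not roll) when pushed.
- green_cup: light-green plastic cup, 80x80x112 mm, standing loose on the worktop beyond the tray; origin at the centre of its underside. A bystander.
- salt: salt shaker with a grey cap, 44x44x90 mm, standing loose on the worktop beyond the tray; origin at the centre of its underside. A bystander.
- garlic: garlic bulb, 60x57x58 mm, standing loose on the worktop beyond the tray; origin at the centre of its underside. A bystander.

How it is judged:
On the way:
1. with the rake off its mat, all four chopsticks lie flat in close parallel rows along the blue rail (angle between the x axis of each of stick1_mid, stick2_mid, stick3_mid, stick4_mid and the y axis of tray, either way round below 0.1 rad and x of each of stick1_mid, stick2_mid, stick3_mid, stick4_mid in the frame of tray above 0.058 m and z of stick1_mid in the frame of tray between 0.003 and 0.014 m and z of stick2_mid in the frame of tray between 0.003 and 0.014 m and z of stick3_mid in the frame of tray between 0.003 and 0.014 m and z of stick4_mid in the frame of tray between 0.003 and 0.014 m and horizontal distance between rake_grip and mat above 0.1 m), for 0.2 s.
At the end, for the whole second after the job is handed in: Four chopsticks flat on the tray floor, none stacked, each within 0.1 rad of the rail's direction, its middle within 62 mm of the rail's inner face, at rest; rake released, at rest, upright (within 0.1 rad) on the mat, middle of its grip within 45 mm of the mat's centre seen from above (angle between the x axis of each of stick1_mid, stick2_mid, stick3_mid, stick4_mid and the y axis of tray, either way round below 0.1 rad and x of each of stick1_mid, stick2_mid, stick3_mid, stick4_mid in the frame of tray above 0.058 m and z of stick1_mid in the frame of tray between 0.003 and 0.014 m and z of stick2_mid in the frame of tray between 0.003 and 0.014 m and z of stick3_mid in the frame of tray between 0.003 and 0.014 m and z of stick4_mid in the frame of tray between 0.003 and 0.014 m and linear speed of each of stick1, stick2, stick3, stick4, rake below 0.02 m/s and horizontal distance between rake_grip and mat below 0.045 m and angle between rake_grip's own z axis and vertical below 0.1 rad and height (world z) of rake_grip below 0.076 m); the robot touches nothing.
It fails at once if the fingers or the arm touch a chopstick (contact force between any of the fingers, the arm and stick1 above 0.3 N or contact force between any of the fingers, the arm and stick2 above 0.3 N or contact force between any of the fingers, the arm and stick3 above 0.3 N or contact force between any of the fingers, the arm and stick4 above 0.3 N).
It fails at once if the cup, the salt shaker or the garlic is pushed away by more than 20 mm (distance of any of green_cup, salt, garlic from where it was at the start of the episode above 0.02 m).
It also fails if it takes over 45 s, if anything falls off the work surface, if the arm or the gripper's body presses on something with over 40 N, if the wrist force passes 120 N, or if a joint passes its speed limit or range.

## Working session

There is one attempt and no reset: what is moved stays moved. The work goes in short steps, Python scripts to look and compute and a tool call to move; the robot and the scene stay as the last step left them, time stands still between calls to the robot, and variables do not carry over. Pictures are saved under pics/ and viewed, on a budget of 10 in all, crops included, one or two more only if the job needs it, and the job is handed in when it is done.

Besides the shell and the picture viewer there is one more tool, called after "Emit:" by a JSON object that holds its "method" and its "body". arm_command: Moves the arm, as the interface text tells. Its arguments: {"type":"object","properties":{"moves":{"type":"array","items":{"type":"array"}},"grip_force":{"type":"number"}},"required":["moves"]}

```bash
mkdir -p pics
cat > h.py <<'E'
import numpy as np, cv2
from scipy.spatial.transform import Rotation as R
from workcell import robot
def pose(cam):
    c=robot.get_calibration(cam)
    a=c.get("attitude")
    return c,a
def toworld(cam,p,s=None):
    c=robot.get_calibration(cam)
    if cam=="wrist":
        T=np.array(c["hand_eye"]); q=s["tcp_rot"]
        t=T[:3,:3]@p+T[:3,3]
        return R.from_quat([q[1],q[2],q[3],q[0]]).apply(t)+s["position"]
    a=np.array(c["attitude"])
    M=a if a.shape==(3,3) else R.from_quat([a[1],a[2],a[3],a[0]]).as_matrix()
    return M@np.array(p)+c["xyz"]
E
python3 - <<'E'
from h import *
s=robot.sense();print(s)
for c in("top","side","wrist"):
    print(c,robot.get_calibration(c))
im=[robot.camera(c) for c in("top","side")]
cv2.imwrite("pics/top.png",cv2.resize(im[0],(800,600)))
cv2.imwrite("pics/side.png",im[1])
for cam in("top","side"):
  for q in("tray","mat","rake_grip","rake","stick1_mid","green_cup","salt","garlic"):
    for d in robot.spot_point(cam,q): print(cam,q,round(d["p"],2),np.round(toworld(cam,d["at"]),4))
E
```

```text
{'time': 0.0, 'joint_pos': array([ 1.11389670e+00,  3.59523601e-01,  1.51144228e+00,  8.28160712e-06,
        1.27250833e+00, -1.15125848e-01]), 'dq': array([-9.70158309e-04, -7.31275024e-04,  4.87324349e-05,  1.58937715e-03,
        4.98338157e-04,  5.23451886e-04]), 'effort': array([ 2.12408057e-03, -5.27625811e+01, -2.78614980e+01, -9.30556189e-05,
        1.32219188e-02,  5.79438364e-06]), 'position': array([0.20086943, 0.56479077, 0.30303865]), 'tcp_rot': array([-2.69217355e-04,  1.70057514e-01,  9.85433690e-01, -9.01445108e-04]), 'force': array([ 0.16301206, -0.72731962, -0.5046808 ]), 'wrist_torque': array([0.01978692, 0.02737157, 0.03741472]), 'width': 0.08568576649824117}
top {'fovy': 47.27728960202564, 'cx': 261.3241267210855, 'cy': 190.1802788066722, 'xyz': array([ 0.52923234, -0.02816661,  1.0052352 ]), 'attitude': array([ 0.70903825,  0.04541284, -0.04502577, -0.70226427])}
side {'fovy': 53.95656725605944, 'cx': 249.7701768623047, 'cy': 188.193635304217, 'xyz': array([0.26830599, 0.59254072, 0.52250468]), 'attitude': array([-0.22723534, -0.12175464,  0.46764326,  0.84548
[... 583 characters left out ...]
_mid 0.22 [0.6373 0.1628 0.0131]
top green_cup 0.88 [ 0.771  -0.0248  0.0025]
top salt 0.78 [0.7582 0.1311 0.0017]
top salt 0.33 [ 7.620e-01 -1.525e-01 -5.000e-04]
top garlic 0.89 [ 0.7643 -0.1498 -0.0029]
top garlic 0.38 [0.7602 0.1311 0.0033]
top garlic 0.32 [ 0.7694 -0.0236  0.006 ]
side mat 0.77 [ 0.539 -0.166  0.002]
side rake_grip 0.61 [ 0.5321 -0.1506  0.0741]
side rake 0.74 [ 0.5319 -0.1535  0.0024]
side rake 0.34 [ 0.5324 -0.1532  0.0718]
side stick1_mid 0.75 [0.4957 0.164  0.009 ]
side green_cup 0.57 [ 0.7644 -0.0278  0.0044]
side green_cup 0.25 [0.5206 0.1727 0.0105]
side salt 0.89 [0.7591 0.1307 0.0009]
side salt 0.69 [0.4943 0.1625 0.009 ]
side garlic 0.74 [0.4926 0.1664 0.0093]
```

View pics/top.png

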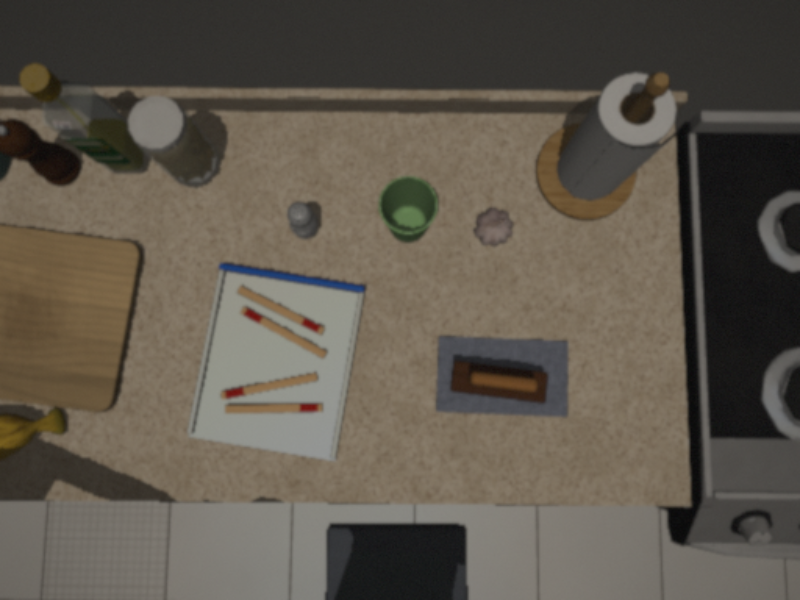

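View pics/side.png

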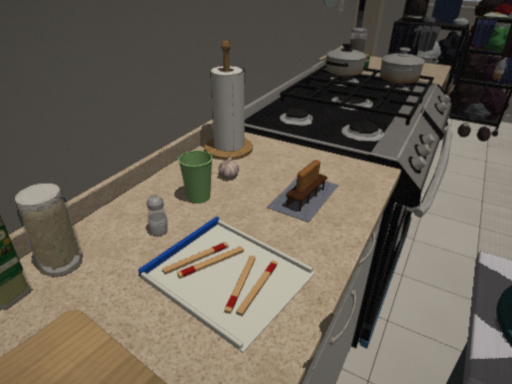

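```bash
cat >> h.py <<'E'
def ray(cam,uv,z):
    c=robot.get_calibration(cam); f=192/np.tan(np.radians(c["fovy"])/2)
    o=np.array(c["xyz"]); uv=np.atleast_2d(uv).astype(float)
    d=np.c_[(uv[:,0]-c["cx"])/f,-(uv[:,1]-c["cy"])/f,-np.ones(len(uv))]
    w=np.array([toworld(cam,x) for x in d])-o
    return (o+w*((z-o[2])/w[:,2])[:,None])[:,:2]
def rect(pts):
    (c,sz,a)=cv2.minAreaRect((np.array(pts)*1000).astype(np.float32))
    if sz[0]<sz[1]: sz=sz[::-1];a+=90
    return np.round(c,1),np.round(sz,1),round(float(np.radians((a+0)%180)),3)  # long-axis angle from world x
def reg(cam,q,z):
    for d in robot.regions_of(cam,q):
        v,u=np.nonzero(d["region"]); 
        if len(u)>20: print(cam,q,round(d["p"],2),len(u),*rect(ray(cam,np.c_[u,v],z)))
E
python3 - <<'E'
from h import *
k=.64
print("tray",rect(ray("top",np.array([(222,265),(364,288),(335,460),(190,436)])*k,.012)))
print("mat",rect(ray("top",np.array([(440,337),(567,341),(567,416),(437,412)])*k,.003)))
robot.camera("top")
for q,z in(("tray",.005),("mat",.003),("stick1_mid",.013)): reg("top",q,z)
im=robot.camera("top");hsv=cv2.cvtColor(im,cv2.COLOR_BGR2HSV)
def seg(name,lo,hi,z,roi):
    m=cv2.inRange(hsv,lo,hi); x0,y0,x1,y1=roi; n=np.zeros_like(m); n[y0:y1,x0:x1]=m[y0:y1,x0:x1]
    k,l,st,_=cv2.connectedComponentsWithStats(n)
    for i in range(1,k):
        if st[i,4]>40:
            v,u=np.nonzero(l==i); print(name,st[i,4],*rect(ray("top",np.c_[u,v],z)))
seg("blue",(105,120,50),(130,255,255),.02,(120,150,250,300))
seg("handle",(5,100,65),(20,255,255),.09,(280,220,360,265))
seg("sticks",(0,80,90),(25,255,255),.013,(120,170,240,300))
print(hsv[243,325],hsv[245,294],hsv[223,290])
E
```

```text
tray (array([562.7, 161. ]), array([250.3, 211.8]), 2.994)
mat (array([ 543.8, -164.9]), array([187.5, 108.4]), 1.55)Traceback (most recent call last):
  File "<stdin>", line 6, in <module>
  File "h.py", line 30, in reg
    if len(u)>20: print(cam,q,round(d["p"],2),len(u),*rect(ray(cam,np.c_[u,v],z)))
                                                           ~~~^^^^^^^^^^^^^^^^^^
  File "h.py", line 21, in ray
    w=np.array([toworld(cam,x) for x in d])-o
                ~~~~~~~^^^^^^^
  File "h.py", line 9, in toworld
    c=robot.get_calibration(cam)
ValueError: time passes only in moves, steps and waits
```

```bash
python3 - <<'E'
t=open('h.py').read()
t=t.replace("from workcell import robot\n","from workcell import robot\nCAL={c:robot.get_calibration(c) for c in('top','side','wrist')}\n")
t=t.replace("c=robot.get_calibration(cam)\n    a=c.get","c=CAL[cam]\n    a=c.get").replace("c=robot.get_calibration(cam)","c=CAL[cam]")
open('h.py','w').write(t)
E
python3 - <<'E'
from h import *
im=robot.camera("top");hsv=cv2.cvtColor(im,cv2.COLOR_BGR2HSV)
for q,z in(("tray",.005),("mat",.003),("stick1_mid",.013)): reg("top",q,z)
def seg(name,lo,hi,z,roi):
    m=cv2.inRange(hsv,lo,hi); x0,y0,x1,y1=roi; n=np.zeros_like(m); n[y0:y1,x0:x1]=m[y0:y1,x0:x1]
    k,l,st,_=cv2.connectedComponentsWithStats(n)
    for i in range(1,k):
        if st[i,4]>40:
            v,u=np.nonzero(l==i); print(name,st[i,4],*rect(ray("top",np.c_[u,v],z)))
seg("blue",(105,120,50),(130,255,255),.02,(120,150,250,300))
seg("handle",(5,100,65),(20,255,255),.09,(280,220,360,265))
seg("sticks",(0,80,90),(25,255,255),.013,(120,170,240,300))
print(hsv[243,325],hsv[245,294],hsv[223,290],robot.sense()["time"])
E
```

```text
top tray 0.76 9627 [563.4 163.7] [258.4 221.5] 2.992
top mat 0.93 2712 [ 544.4 -164.2] [189.7 109.7] 1.544
top stick1_mid 0.92 297 [494.9 163.1] [136.3  11.7] 1.607
blue 333 [684.3 143.4] [210.4   8.6] 1.42
handle 340 [ 535.1 -154. ] [87.8 16.9] 1.457
sticks 274 [637.5 159.7] [136.9  11.1] 1.119
sticks 283 [605.5 154.8] [137.4  11.3] 1.093
sticks 289 [527.8 172.3] [137.3  11.4] 1.777
sticks 298 [496.7 164.3] [134.2  11. ] 1.58
[ 15 162  99] [ 12 144  55] [116  24  84] 1.2
```

Emit:
{"method": "arm_command", "body": {"moves": [[[2.5, -4, 0], -0.084, -1], [[2.5, -4, 0], -0.084, -1], [[2.5, -4.5, 0], -0.084, -1], [[2.5, -4.5, 0], -0.084, -1], [[2.5, -4.5, 0], -0.084, -1], [[2.5, -4.5, 0], -0.084, -1], [[2, -4.5, 0], -0.084, -1], [[2, -4.5, 0], -0.084, -1], [[2, -4.5, 0], -0.084, -1], [[2, -4.5, 0], -0.084, -1], [[2, -4.5, 0], -0.084, -1], [[2, -4.5, 0], -0.084, -1], [[2, -4.5, 0], -0.084, -1], [[2, -4.5, 0], -0.084, -1], [[2, -4.5, 0], -0.084, -1], [[0.4, -4.9, 0], -0.084, -1], [[0, 0, 0], 0, -1]]}}

```text
time: 3.32
position: [0.5452, -0.1722, 0.307]
tcp_rot: [0.007, 0.761, 0.649, 0.004]
force: [0.7, -0.3, -0.4]
width: 0.0852
```

```bash
cat >> h.py <<'E'
def yaw(s): q=s["tcp_rot"]; return (R.from_quat([q[1],q[2],q[3],q[0]]).apply([0,1,0]))
def wray(uv,z,s):
    c=CAL["wrist"]; f=192/np.tan(np.radians(c["fovy"])/2)
    uv=np.atleast_2d(uv).astype(float); d=(uv-[c["cx"],c["cy"]])/f
    r=np.linalg.norm(d,axis=1)+1e-9; k=np.sin(r)/r
    v=np.c_[d[:,0]*k,-d[:,1]*k,-np.cos(r)]
    o=toworld("wrist",np.zeros(3),s); w=np.array([toworld("wrist",x,s) for x in v])-o
    return (o+w*((z-o[2])/w[:,2])[:,None])[:,:2]
E
python3 - <<'E'
from h import *
s=robot.sense(); im=robot.camera("wrist"); cv2.imwrite("pics/w1.png",im)
y=yaw(s);print(s["position"],np.arctan2(y[1],y[0]),s["force"])
for q in("rake_grip","rake","mat"):
    for d in robot.spot_point("wrist",q)[:2]: print(q,round(d["p"],2),np.round(toworld("wrist",d["at"],s),4))
hsv=cv2.cvtColor(im,cv2.COLOR_BGR2HSV)
m=cv2.inRange(hsv,(5,100,75),(22,255,255)); k,l,st,_=cv2.connectedComponentsWithStats(m)
for i in range(1,k):
    if st[i,4]>300: v,u=np.nonzero(l==i); print(st[i],rect(wray(np.c_[u,v],.093,s)))
E
```

```text
[ 0.54519071 -0.17216871  0.30695511] -0.15797067420124491 [ 0.70382618 -0.2965786  -0.40276832]
rake_grip 0.74 [ 0.7613 -0.1468 -0.0014]
rake_grip 0.59 [ 0.5311 -0.1523  0.0689]
rake 0.68 [ 0.5302 -0.155   0.0025]
mat 0.89 [ 0.5427 -0.1654 -0.0011]
[ 416  165   70   88 2078] (array([ 770.6, -240. ]), array([114.8,  91.3]), 1.043)
```

View pics/w1.png

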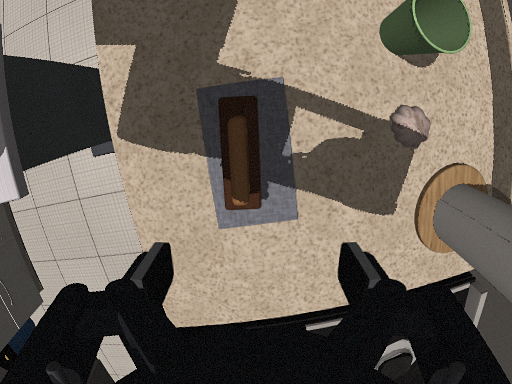

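Run:
```python
from h import *
s=robot.sense()
p=wray([[237,115],[241,207],[229,160],[249,160]],.093,s)*1000
print(p.round(1),(p[0]+p[1])/2,np.linalg.norm(p[0]-p[1]),np.arctan2(*(p[0]-p[1])[::-1]))
print(wray([[239,97],[239,209]],.043,s)*1000)
print(rect(wray([[197,88],[281,78],[297,218],[219,228]],.003,s)))
```

```text
[[ 539.7 -102.3]
 [ 528.5 -193.4]
 [ 524.9 -144. ]
 [ 544.1 -147.1]] [ 534.08946033 -147.84925083] 91.79584914084131 1.4479853424976137
[[ 542.48379178  -84.0002467 ]
 [ 521.08194948 -212.88816961]]
(array([ 540.9, -157.2]), array([188.3, 107.6]), 1.55)
```

Emit:
{"method": "arm_command", "body": {"moves": [[[-1.2, 2.1, -3], 0.04, -1], [[0, 0, -4], 0, -1], [[0, 0, -4], 0, -1], [[0, 0, -3], 0, -1], [[0, 0, -2], 0, -1], [[0, 0, 0], 0, -1]]}}

```text
time: 4.28
position: [0.5309, -0.1368, 0.1453]
tcp_rot: [0.006, 0.741, 0.672, 0.005]
force: [-0.1, 0.3, -0.0]
width: 0.0853
```

Emit:
{"method": "arm_command", "body": {"moves": [[[0.2, -1.4, -0.5], -0.02, -1], [[0, 0, 0], 0, -1], [[0, 0, 0], 0, -1]]}}

```text
time: 4.65
position: [0.5347, -0.1514, 0.1427]
tcp_rot: [0.008, 0.747, 0.664, 0.006]
force: [-0.8, -0.5, -0.0]
width: 0.0854
```

Emit:
{"method": "arm_command", "body": {"grip_force": 60, "moves": [[[0, 0, -1.2], 0, -1], [[0, 0, -0.4], 0, -1], [[0, 0, 0], 0, -1], [[0, 0, 0], 0, 1], [[0, 0, 0], 0, 1], [[0, 0, 0], 0, 1], [[0, 0, 0], 0, 1], [[0, 0, 0], 0, 1]]}}

```text
time: 5.65
position: [0.5351, -0.1515, 0.1265]
tcp_rot: [0.009, 0.747, 0.664, 0.007]
force: [1.2, 0.0, -1.4]
width: 0.0172
```

Emit:
{"method": "arm_command", "body": {"moves": [[[0, 0, 2], 0, 1], [[0, 0, 3], 0, 1], [[0, 0, 3], 0, 1], [[-0.9, 3, 0], 0, 1], [[-0.9, 3, 0], 0, 1], [[-0.9, 3, 0], -0.03, 1], [[-0.9, 3, 0], 0, 1], [[-0.9, 3, 0], 0, 1], [[-0.9, 3, 0], 0, 1], [[-0.9, 3, 0], 0, 1], [[-0.9, 3, 0], 0, 1], [[-0.9, 3, 0], 0, 1], [[-0.9, 3, 0], 0, 1], [[0, 0, 0], 0, 1], [[0, 0, 0], 0, 1]]}}

```text
time: 7.52
position: [0.4379, 0.1569, 0.2064]
tcp_rot: [0.007, 0.758, 0.652, 0.005]
force: [-0.4, 0.4, -2.0]
width: 0.0173
```

Emit:
{"method": "arm_command", "body": {"moves": [[[0.2, 1.2, -2], 0, 1], [[0.2, 1.1, -2], 0, 1], [[0, 0, -1.5], 0, 1], [[0, 0, 0], 0, 1], [[0, 0, 0], 0, 1]]}}

```text
time: 8.15
position: [0.4446, 0.1768, 0.1507]
tcp_rot: [0.008, 0.76, 0.65, 0.005]
force: [-0.2, -0.6, -1.4]
width: 0.0171
```

Run:
```python
from h import *
s=robot.sense(); print(s["position"],s["tcp_rot"]);a=robot.camera("side"); b=robot.camera("wrist")
cv2.imwrite("pics/s2.png",np.hstack([cv2.resize(a[150:384,60:400],(480,330)),b[:330,100:420]]))
for q in("rake_grip","rake"):
    for d in robot.spot_point("wrist",q)[:2]: print(q,round(d["p"],2),np.round(toworld("wrist",d["at"],s),4))
    for d in robot.spot_point("side",q)[:2]: print("side",q,round(d["p"],2),np.round(toworld("side",d["at"],s),4))
```

```text
[0.44455368 0.17683122 0.15066479] [0.00792684 0.7596723  0.65023512 0.00542725]
rake_grip 0.59 [0.444  0.1757 0.0953]
side rake_grip 0.88 [0.4438 0.1762 0.0978]
rake 0.78 [0.4435 0.1754 0.0304]
side rake 0.91 [0.4448 0.1719 0.0263]
```

View pics/s2.png

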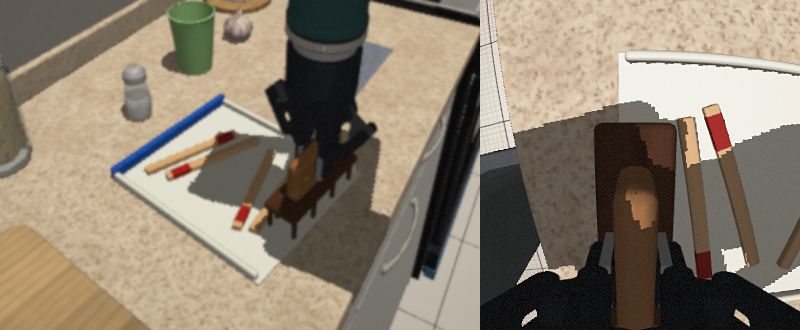

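Emit:
{"method": "arm_command", "body": {"moves": [[[0.0, 0.4, -1.0], 0, 1], [[0, 0, -0.8], 0, 1], [[0, 0, -0.2], 0, 1], [[0, 0, 0], 0, 1], [[0, 0, 0], 0, 1]]}}

```text
time: 9.07
position: [0.4441, 0.1818, 0.1292]
tcp_rot: [0.008, 0.759, 0.651, 0.006]
force: [0.2, -0.6, -2.9]
width: 0.0166
```

Emit:
{"method": "arm_command", "body": {"moves": [[[1, -0.15, 0], 0, 1], [[1, -0.15, 0], 0, 1], [[1, -0.15, 0], 0, 1], [[1, -0.15, 0], 0, 1], [[1, -0.15, 0], 0, 1], [[1, -0.15, 0], 0, 1], [[1, -0.15, 0], 0, 1], [[1, -0.15, 0], 0, 1]]}}

```text
time: 10.07
position: [0.5301, 0.1688, 0.1296]
tcp_rot: [0.008, 0.759, 0.651, 0.006]
force: [-0.4, 0.0, -1.6]
width: 0.0172
```

Emit:
{"method": "arm_command", "body": {"moves": [[[1, -0.15, 0], 0, 1], [[1, -0.15, 0], 0, 1], [[1, -0.15, 0], 0, 1], [[1, -0.15, 0], 0, 1], [[1, -0.15, 0], 0, 1], [[0.8, -0.12, 0], 0, 1], [[0, 0, 0], 0, 1]]}}

```text
time: 10.95
position: [0.5929, 0.1593, 0.1293]
tcp_rot: [0.008, 0.759, 0.65, 0.006]
force: [-0.2, 0.1, -1.8]
width: 0.0171
```

Run:
```python
from h import *
s=robot.sense(); print(s["position"],s["force"]);a=robot.camera("side"); b=robot.camera("wrist")
cv2.imwrite("pics/s3.png",np.hstack([cv2.resize(a[150:384,60:400],(480,330)),b[:330,130:450]]))
```

```text
[0.59290381 0.15931063 0.12933896] [-0.21529427  0.11778565 -1.759944  ]
```

View pics/s3.png

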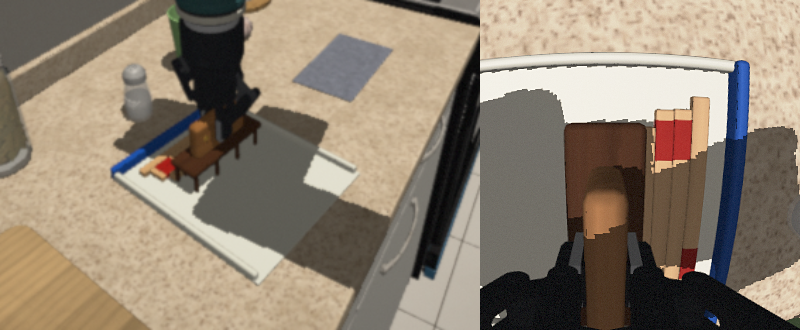

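Emit:
{"method": "arm_command", "body": {"moves": [[[0.7, -0.1, 0], 0, 1], [[0.7, -0.1, 0], 0, 1], [[0.5, -0.08, 0], 0, 1], [[0, 0, 0], 0, 1]]}}

```text
time: 11.55
position: [0.6103, 0.1566, 0.1288]
tcp_rot: [0.007, 0.759, 0.651, 0.004]
force: [-2.2, 0.1, -1.4]
width: 0.0173
```

Emit:
{"method": "arm_command", "body": {"moves": [[[0.4, -0.06, 0], 0, 1], [[0.3, -0.05, 0], 0, 1], [[0.3, -0.05, 0], 0, 1], [[0, 0, 0], 0, 1]]}}

```text
time: 12.05
position: [0.6123, 0.1561, 0.1274]
tcp_rot: [0.001, 0.759, 0.651, -0.002]
force: [0.4, -0.8, -0.8]
width: 0.0176
```

Emit:
{"method": "arm_command", "body": {"moves": [[[-0.6, 0.09, 0], 0, 1], [[-1, 0.15, 0], 0, 1], [[-1, 0.15, 0], 0, 1], [[-1, 0.15, 0], 0, 1], [[-0.5, 0.07, 0], 0, 1], [[0, 0, 0], 0, 1]]}}

```text
time: 12.8
position: [0.5693, 0.1626, 0.1278]
tcp_rot: [0.002, 0.759, 0.651, -0.001]
force: [0.8, -0.0, -1.7]
width: 0.0173
```

Run:
```python
from h import *
s=robot.sense(); print(s["position"],s["force"]);a=robot.camera("side"); b=robot.camera("wrist")
cv2.imwrite("pics/s4.png",np.hstack([cv2.resize(a[150:384,60:400],(480,330)),b[:330,130:450]]))
```

```text
[0.56928675 0.16256458 0.12780833] [ 0.79101563 -0.04918312 -1.70745504]
```

View pics/s4.png

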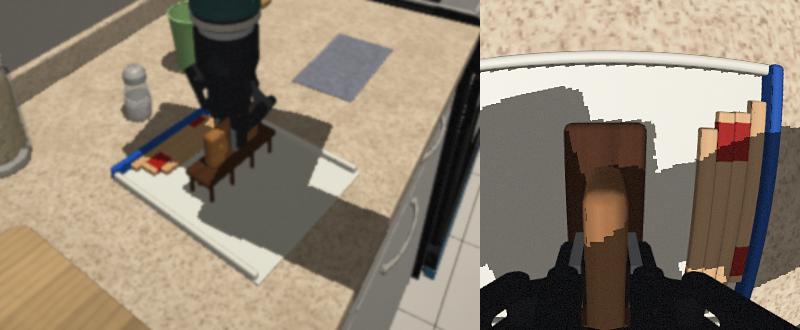

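Emit:
{"method": "arm_command", "body": {"moves": [[[0, 0, 2], 0, 1], [[0, 0, 3], 0, 1], [[0, 0, 3], 0, 1], [[-0.3, -3, 0], 0.03, 1], [[-0.3, -3, 0], 0.03, 1], [[-0.3, -3, 0], 0.03, 1], [[-0.3, -3, 0], 0.03, 1], [[-0.3, -3, 0], 0, 1], [[-0.3, -3, 0], 0, 1], [[-0.3, -3, 0], 0, 1], [[-0.3, -3, 0], 0, 1], [[-0.2, -3, 0], 0, 1], [[-0.2, -3, 0], 0, 1], [[0, 0, 0], 0, 1], [[0, 0, 0], 0, 1]]}}

```text
time: 14.78
position: [0.548, -0.1491, 0.2122]
tcp_rot: [0.007, 0.718, 0.696, 0.003]
force: [0.6, 0.3, -1.6]
width: 0.0174
```

Emit:
{"method": "arm_command", "body": {"moves": [[[-0.4, -1.3, -2], 0, 1], [[0, 0, -3], 0, 1], [[0, 0, -1.5], 0, 1], [[0, 0, 0], 0, 1], [[0, 0, 0], 0, 1]]}}

```text
time: 15.4
position: [0.5459, -0.1593, 0.1472]
tcp_rot: [0.008, 0.717, 0.697, 0.004]
force: [0.7, -0.2, -1.6]
width: 0.0172
```

Run:
```python
from h import *
s=robot.sense(); print(s["position"],s["force"]);a=robot.camera("side"); b=robot.camera("wrist");t=robot.camera("top")
cv2.imwrite("pics/s5.png",np.hstack([cv2.resize(a[50:284,172:512],(480,330)),b[:330,100:420]]))
for q in("rake_grip","mat"):
  for c in("wrist","side"):
    for d in robot.spot_point(c,q)[:1]: print(c,q,round(d["p"],2),np.round(toworld(c,d["at"],s),4))
hsv=cv2.cvtColor(t,cv2.COLOR_BGR2HSV)
m=cv2.inRange(hsv,(0,80,60),(25,255,255)); m[:,240:]=0;m[:,:120]=0;m[:170]=0;m[300:]=0
k,l,st,_=cv2.connectedComponentsWithStats(m)
for i in range(1,k):
    if st[i,4]>40: v,u=np.nonzero(l==i); print(st[i],*rect(ray("top",np.c_[u,v],.013)))
reg("top","stick1_mid",.013)
```

```text
[ 0.54585623 -0.15927576  0.14721963] [ 0.72600643 -0.23120888 -1.64079578]
wrist rake_grip 0.8 [ 0.5414 -0.1586  0.0913]
side rake_grip 0.86 [ 0.5435 -0.1609  0.0942]
side mat 0.63 [ 0.5381 -0.1698  0.002 ]
[ 151  175   67   31 1205] [655.6 149.9] [159.3  46.3] 1.414
top stick1_mid 0.28 1126 [ 545.6 -135.1] [135.1 109. ] 1.558
```

View pics/s5.png

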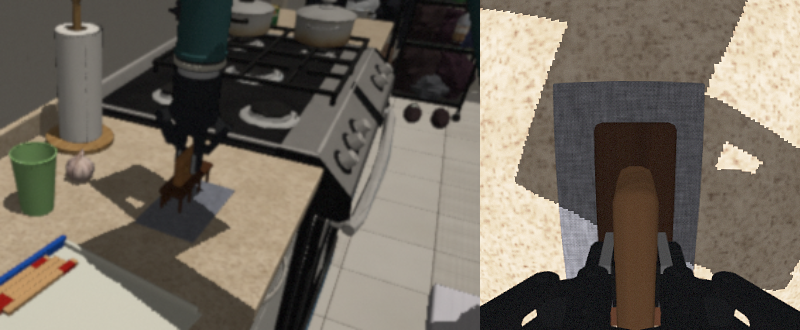

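Emit:
{"method": "arm_command", "body": {"moves": [[[-0.2, -0.3, -1.2], 0, 1], [[0, 0, -0.5], 0, 1], [[0, 0, -0.2], 0, 1], [[0, 0, -0.1], 0, 1], [[0, 0, 0], 0, 1]]}}

```text
time: 16.42
position: [0.5433, -0.1631, 0.1263]
tcp_rot: [0.008, 0.717, 0.697, 0.004]
force: [-1.1, 0.0, 0.7]
width: 0.0176
```

Emit:
{"method": "arm_command", "body": {"moves": [[[0, 0, 0], 0, 0.3], [[0, 0, 0], 0, 0.3], [[0, 0, 0], 0, -0.3], [[0, 0, 0], 0, -1], [[0, 0, 0], 0, -1], [[0, 0, 0], 0, -1], [[0, 0, 2], 0, -1], [[0, 0, 3], 0, -1], [[0, 0, 4], 0, -1], [[0, 0, 4], 0, -1], [[-2, 0, 4], 0, -1], [[0, 0, 0], 0, -1], [[0, 0, 0], 0, -1]]}}

```text
time: 18.05
position: [0.5222, -0.1627, 0.3005]
tcp_rot: [0.007, 0.717, 0.697, 0.004]
force: [-0.1, -0.1, -0.4]
width: 0.0852
```

Run:
```python
from h import *
s=robot.sense(); print(s["time"],s["position"],s["width"]);a=robot.camera("side"); b=robot.camera("wrist");t=robot.camera("top")
cv2.imwrite("pics/s6.png",np.hstack([cv2.resize(a[80:340,130:400],(400,384)),b[:,80:480]]))
for q in("rake_grip","rake","mat"):
  for c in("wrist","side"):
    for d in robot.spot_point(c,q)[:2]: print(c,q,round(d["p"],2),np.round(toworld(c,d["at"],s),4))
```

```text
18.05 [ 0.52217774 -0.16271556  0.30046161] 0.08517283888814117
wrist rake_grip 0.94 [ 0.5439 -0.1644  0.0712]
side rake_grip 0.77 [ 0.5432 -0.1631  0.0717]
wrist rake 0.91 [ 0.5406 -0.1646  0.0052]
side rake 0.72 [ 0.5441 -0.1681  0.0026]
side rake 0.59 [ 0.543  -0.1633  0.0745]
side mat 0.3 [ 0.7646 -0.0243  0.0021]
```

View pics/s6.png

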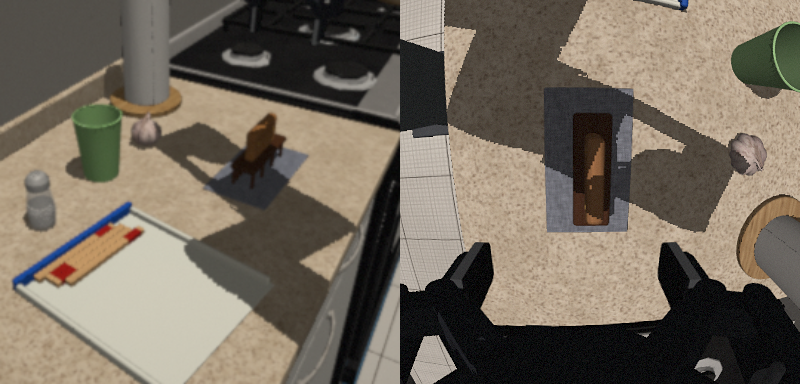

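The picture shows the rake upright and centred on the mat. The four sticks lie flat in rows at the rail, and the bystanders haven't moved. Handing in.

```bash
python3 -c "
from workcell import robot
print(robot.sign_off())"
```

```text
the job is handed in; nothing more can be done
None
```

I raked the four chopsticks across the tray to the blue rail in one pass. Then I stood the rake back on its mat, let go and handed the job in at about 18 s of the 45 s allowed; sign-off gives no verdict.

**Chopsticks:** the top camera showed them as one bundle about 46 mm wide, within about 0.01 rad of the rail. The bundle's middle is at tray x ≈ 93 mm, which puts the rearmost stick at about 75 mm (58 mm needed). The side picture shows them flat, with none stacked. I did not measure them one by one.

**Rake:** it is upright, with the grip at about (0.543, -0.164) and 0.071 m high. The mat's centre is at about (0.543, -0.163), so it is within a few millimetres of centre. The gripper is open and well clear.

**Bystanders:** the cup, salt shaker and garlic look untouched in the pictures, but I did not measure them again.

**Checks that disagreed:**
- **Final push:** the last commanded 10 mm against the rail moved the rake only about 2 mm. I took this to mean the sticks were tight against the rail, and the next pictures agreed.
- **Mat detection:** in the last look the side camera placed the mat at the cup, with a low score of 0.30, and the wrist camera did not report it. I relied on the earlier mat measurements and the picture instead.

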